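Lock the filter insert into the steam cleaner's filter head

ROBOT

A 6-joint arm with a two-finger parallel gripper is mounted at the origin on the work surface. World frame = base frame: x ahead of the robot, y to its left, z up, the work surface at z = 0. Lengths are in mm, angles in rad, forces in N, time in s.
With the tool pointing down it reaches from about 275 to 750 mm from the base axis. Payload 10.2 kg.
Tool frame: the origin (TCP) lies between the finger pads, 19 mm behind the fingertips; this is the grasp point; z points along the fingers, y is the line along which they close (so a half turn about z gives the same grasp; the last joint's range is limited). The gripper opens to 85 mm and grips with 20 to 120 N. Pads are 22 mm wide; open, the fingers measure 114 mm over their backs; the gripper's body (76 mm by 85 mm) begins 54 mm behind the grasp point. The pads swing forward as they close: fully open they stand 13 mm farther back than shut.
Start: joints at [1.063, 0.313, 1.498, -0, 1.331, -0.223], TCP at [147.52, 503.854, 249.994] pointing down, gripper open.
Joint ranges: [-2.94, 2.94], [-0.97, 2.17], [0.19, 2.56], [-1.23, 4.37], [0.02, 3.11], [-2.88, 2.88]. Speed limits (rad/s): [2.39, 2.39, 3.01, 3.14, 3.14, 3.14].

INTERFACE

Orientations are given as a unit quaternion [w, x, y, z].
In Python, from rig import sense, capture, finish_job gives the robot as it stands. The module is installed in compiled form; this text tells all that it offers.
- The arm moves only by the tool move_arm, never from a script. Its argument "moves" is a list of rows, each an object with "turn": the turn, a rotation vector about the tool's x, y, z in rad, a list of three; "translation": the shift along the tool's x, y, z in mm, a list of three; "hand": the opening, from 0 (shut) to 1 (fully open). In form: [{"turn": [wx, wy, wz], "translation": [x, y, z], "hand": hand}, ...]. A call has 1 to 10 rows; each row shifts and turns the commanded pose from where the row before left it, along the tool's axes as they then stand; what a row does not reach is not made up. A row lasts 1/12 s, in which the tool goes at most 41.7 mm and 7.16 degrees, less where a joint would pass 70% of its speed; a pose out of reach is approached as far as the arm can. A call with a gripper value outside its range is refused whole. The fingers move at their own pace and stop on an object; "grip_force" is the grip in N (left out, the last holds). Time passes only in rows, so rows that do not move let the fingers close. It gives the time, the measured TCP pose, the force, the opening and the grip force at its end, in the units of the state.
- sense(): the state, without advancing time (a new reading comes with each control period).
- capture(name): name is "scene" or "top" or "wrist"; returns a dict with "image" (420x560x3 uint8, blue, green, red), "z_map" (420x560 float32, mm along the optical axis (not along the pixel's ray), 0 where there is no reading), "vertical_fov" (degrees; the focal length in pixels is half the picture's height over the tangent of half this angle, whatever the lens; pixels are square), "cx", "cy" (the principal point, pixels), "R" (3x3) and "t" (3): a world point X has camera coordinates R X + t; the wrist camera has in their place "T_tool_cam" (4x4, takes a point from camera to tool coordinates, whose origin is the TCP and whose axes are the flange's). Camera axes: x right, y down, z forward; pixel columns grow to the right and rows downward; lengths in mm; the calibration is good to about 2 mm. A picture is of the moment at which its call begins: read the wrist's pose just before it.
- finish_job(): hands the job in; it is judged then, once.
The state is a dict: "time_s": time; "joints": joint angles; "dq": joint speeds; "tau": joint torques, N m; "eef_pos": TCP position; "ee_rot": TCP orientation; "force": force on the tool from outside, world axes, zero at the start; "wrist_torque": the same for the moment, N m; "grip_width": opening from 0.0 (shut) to 1.0 (fully open); "grip_force": force on a finger pad.
Only numpy, scipy, OpenCV 4.12 (cv2) and the standard library are available. Lean on these libraries where they do the work, as an engineer would, in place of code of your own. Each camera call takes 0.05 s, during which the arm holds its last target. There are 200 camera calls.

TASK

Take the white filter insert off the mat and fit it into the round filter head: line its two lugs up with the slots of the collar, push it in against the spring, and twist it clockwise to the stop so that it stays locked. Feel for the slots with a light hand, do not force the collar or the stop, let go at the end, and leave the bottle, the jar and the tub where they are.

Things in the scene. Friction and masses are not known exactly. Their poses are not given: they have to be found in the camera images.
- insert: White plastic filter insert, 68 mm tall, 0.16 kg, standing on the mat. Origin: centre of its foot, z up. Round pilot stem of radius 15.5 mm (tapered to 12.5 mm over the lowest 6 mm) up to z 28 mm, with two lugs; flange of radius 25 mm, z 28 to 33 mm; on top a flat grip bar, z 33 to 68 mm, 44 mm long (x), 14 mm thick (y). Bar and lugs lie in line; a half turn makes no difference.
- insert_grip (a point): Middle of the insert's grip bar, on its axis, 55 mm above its foot: with the TCP here, closing across the bar's thickness (insert y), the fingertips just clear the flange.
- insert_lugs (a point): On the insert's axis, 12 mm above its foot, level with the underside of its two lugs. They stick out to either side along insert x to radius 23 mm, are 8 mm wide (y) and 5 mm thick (z 12 to 17 mm above the foot).
- port: Filter head fixed to the bench. Origin: underside centre of its aluminium base plate (130 mm along x, 90 mm along y), z up. Upright round steel housing, outer radius 33 mm, open at the top, mouth at z 80 mm, with the collar in it. The slots lie only roughly along the plate's x: the collar was screwed in by hand up to 0.38 rad off either way, which no reading tells. It does not turn in use.
- port_mouth (a point): Centre of the head's mouth, 80 mm above the bench: top of the grey plastic collar, 6 mm thick, hole of radius 17 mm, two slots facing each other, 11 mm wide, open out to the housing wall at radius 28 mm. With the pilot in the hole, lugs off the slots ride on the collar (insert foot 12 mm below the mouth); over the slots they drop. The collar breaks if insert and head press with over 40 N.
- port_seat (a point): Top of the sprung rubber seat in the head, 16 mm below the mouth. It pushes the insert's foot back with 4 N at first, then 0.8 N per mm. The lugs are clear under the collar, free to turn, with the foot over 23 mm below the mouth; at 28 mm the flange meets the collar. Let go when turned, the spring lifts the lugs against the collar's underside: locked, foot 23 mm below the mouth.
- valve (a joint): Angle of the valve rotor inside the head, in rad: 0 with its dogs just beside the slots, growing as the lugs push it clockwise (seen from above), 0.65 at the hard stop. The lugs meet the dogs about 0.1 rad after leaving the slots' middle. Light friction, it stays where it is left.
- bottle: Bystander: white plastic bottle with blue cap, radius 28 mm, 125 mm tall. Origin: centre of its underside.
- jar: Bystander: amber jar, radius 30 mm, 85 mm tall. Origin: centre of its underside.
- tub: Bystander: open black plastic tub, 160 by 120 mm, 60 mm tall. Origin: centre of its underside.
- mat: Black rubber mat, fixed, 150 by 130 mm, 4 mm thick, on which the insert stands at the start. Origin: centre of its underside.
Things that resemble listed ones, but are neither listed nor needed, are in the scene too. Leave any red look-alike of the insert alone. Several things have the shape of the port; the one meant has the colours described above.

How it is judged (in metres and radians):
On the way, in this order (a step that is already met when the one before it is completed fails the run):
1. the insert is pushed in through the slots, its lugs at the collar's underside or lower (origin below head z 58.5 mm), before the valve has turned half way (z of insert in the frame of port below 0.0585 m and horizontal distance between insert and port below 0.004 m and value of joint valve below 0.35 rad), for 0.1 s.
2. it is twisted clockwise to the stop: valve above 0.59 rad (z of insert in the frame of port below 0.0595 m and value of joint valve above 0.59 rad), for 0.2 s.
At the end, for the whole second after the job is handed in: The insert sits locked in the filter head: its origin is below head z 59.5 mm and within 4 mm of the head's axis, it is upright within 0.1 rad, the valve stands above 0.59 rad (stop at 0.65), the insert is at rest and released (all of step 2 and horizontal distance between insert and port below 0.004 m and angle between insert's own z axis and vertical below 0.1 rad and linear speed of insert below 0.02 m/s); the robot touches nothing.
It fails at once if the insert presses on the filter head with more than 40 N (contact force between insert and port above 40 N).
It fails at once if a bystander (bottle, jar or tub) is moved more than 20 mm (distance of any of bottle, jar, tub from where it was at the start of the episode above 0.02 m).
It also fails if it takes over 61 s, if anything falls off the work surface, if the arm or the gripper's body presses on something with over 40 N, if the wrist force passes 120 N, or if a joint passes its speed limit or range.

## Working session

There is one attempt and no reset: what is moved stays moved. The work goes in short steps, Python scripts to look and compute and a tool call to move; the robot and the scene stay as the last step left them, time stands still between calls to the robot, and variables do not carry over. Pictures are saved under pics/ and viewed, at most 10 in all, crops included, and the job is handed in when it is done.

Besides the shell and the picture viewer there is one more tool, called after "Call:" as name([rows], argument=value, ...), one row to a line, values as JSON. move_arm: Moves the arm, as the interface text tells. Its arguments: {"type":"object","properties":{"moves":{"type":"array","items":{"type":"object","properties":{"turn":{"type":"array","items":{"type":"number"}},"translation":{"type":"array","items":{"type":"number"}},"hand":{"type":"number"}}}},"grip_force":{"type":"number"}},"required":["moves"]}

```bash
mkdir -p pics; cat > h.py <<'E'
import numpy as np, cv2
from rig import sense, capture, finish_job
def f(c): return 210/np.tan(np.radians(c["vertical_fov"])/2)
def world(c,u,v,z=None,d=None):
    r=np.array([(u-c["cx"])/f(c),(v-c["cy"])/f(c),1.]);R=np.array(c["R"]);t=np.array(c["t"])
    C=-R.T@t; w=R.T@r
    return C+w*(d if d is not None else (z-C[2])/w[2])
E
python3 - <<'E'
from h import *
import pickle
d={}
for n in("scene","top"):
    c=capture(n);d[n]=c;cv2.imwrite(f"pics/{n}.png",c["image"]);print(n,c["vertical_fov"],c["cx"],c["cy"],c["R"],c["t"])
pickle.dump(d,open("d.pkl","wb"))
print(sense())
E
```

```text
scene 48.52916427812963 280.2048145019209 204.93584291245358 [[ 0.50647275  0.86208607  0.01711595]
 [ 0.6386097  -0.3616956  -0.6792304 ]
 [-0.57936431  0.3549421  -0.7337255 ]] [-391.83344992 -264.00891486 1427.98343094]
top 49.38565622437189 277.77640356417214 210.07480505415646 [[-0.00960325 -0.9998205   0.01633222]
 [-0.98991545  0.00719707 -0.14147652]
 [ 0.14133358 -0.01752615 -0.98980688]] [120.97015064 559.48773233 873.86101735]
{'time_s': 0.1, 'joints': array([ 1.06260627e+00,  3.13399484e-01,  1.49837092e+00,  1.18099984e-05,
        1.33100423e+00, -2.23394781e-01]), 'dq': array([-0.00081258, -0.00095584, -0.00110934,  0.00023709,  0.00224387,
       -0.00165349]), 'tau': array([ 2.54183877e-03, -4.12901652e+01, -2.60141033e+01, -1.01943131e-04,
        3.08480143e-03, -2.25271782e-05]), 'eef_pos': array([147.40495859, 503.66052267, 249.48581598]), 'ee_rot': array([-2.16747420e-04,  1.41918258e-01,  9.89878204e-01, -5.49841097e-04]), 'force': array([ 0.11530495, -0.70110339, -0.26287881]), 'wrist_torque': array([-0.01105124, -0.05160011,  0.06014739]), 'grip_force': 0.0, 'grip_width': 1.0007112750042029}
```

View pics/top.png

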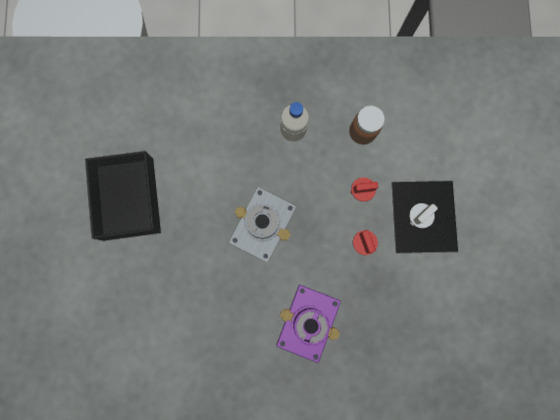

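View pics/scene.png

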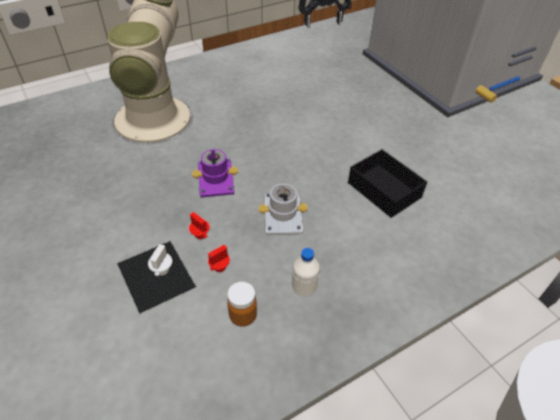

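The top view shows the white insert on the mat at (424,215). The red look-alikes are at (363,189) and (365,242). The grey head is at (262,222), and the purple head at (310,325) is a decoy. I choose the white insert and the grey/aluminium head.

```bash
python3 - <<'E'
from h import *
import pickle
d=pickle.load(open("d.pkl","rb"));c=d["top"];im=c["image"];z=c["z_map"]
a=cv2.resize(im[180:250,390:460],(400,400),interpolation=cv2.INTER_CUBIC)
b=cv2.resize(im[180:270,220:310],(400,400),interpolation=cv2.INTER_CUBIC)
cv2.imwrite("pics/crop.png",np.hstack([a,b]))
# world height map
v,u=np.mgrid[0:420,0:560]
R=np.array(c["R"]);t=np.array(c["t"])
P=np.stack([(u-c["cx"])/f(c)*z,(v-c["cy"])/f(c)*z,z],-1)-t
W=P@R
def reg(n,u0,u1,v0,v1,lo,hi,m=None):
    w=W[v0:v1,u0:u1];k=(w[...,2]>lo)&(w[...,2]<hi)
    if m is not None:k&=m[v0:v1,u0:u1]
    p=w[k];r=cv2.minAreaRect(p[:,:2].astype(np.float32));print(n,k.sum(),p.mean(0).round(1),r)
br=im.min(2)>140
reg("bar",400,450,190,240,64,85,)
reg("flange",400,450,190,240,25,50,br)
reg("ins",400,450,190,240,25,85,br)
reg("mouth",230,300,185,265,72,95)
reg("housing",240,285,200,245,30,95)
reg("plate",220,310,180,270,5,25)
print(W[218:224:5,430],W[400,20])
E
```

```text
bar 169 [ 546.8 -170.6   71.3] ((547.3419799804688, -171.54563903808594), (13.669608116149902, 43.75822448730469), 43.14923095703125)
flange 274 [ 547.6 -169.8   37.3] ((546.7673950195312, -171.0533905029297), (48.22146224975586, 46.4240608215332), 36.916770935058594)
ins 421 [ 547.4 -170.5   49.3] ((546.7673950195312, -171.0533905029297), (48.22146224975586, 46.4240608215332), 36.916770935058594)
mouth 616 [534.4 148.2  79.8] ((535.06982421875, 148.05374145507812), (62.78652572631836, 63.65226364135742), 89.7432861328125)
housing 1199 [532.4 147.7  64.8] ((533.189453125, 148.15530395507812), (88.38786315917969, 69.18025970458984), 89.36149597167969)
plate 1637 [531.2 148.6  14.3] ((540.370849609375, 146.32603454589844), (169.59364318847656, 162.75210571289062), 86.05999755859375)
[[ 542.17652123 -188.59754402   39.18675392]
 [ 532.28903693 -188.61642764   37.51306977]] [196.10574595 620.78137774   2.08366818]
```

View pics/crop.png

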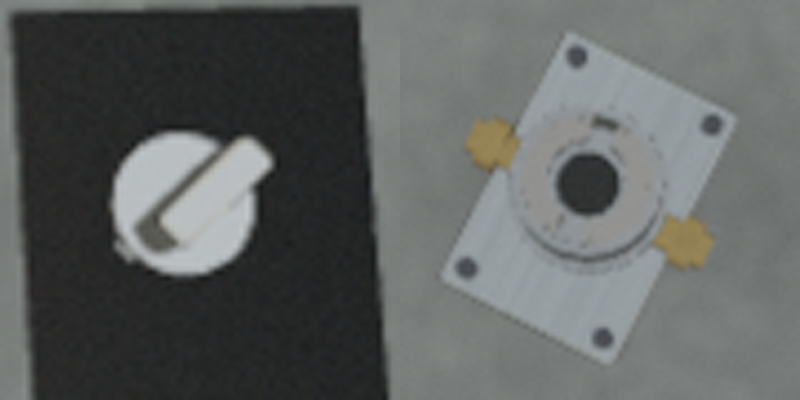

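The crop confirms an upright white insert with its bar running up-right. The grey head has a dark slot notch near crop (605,122). I'll go over the head first for a close look.

Call:
move_arm([
  {"turn":[0,0,0],"translation":[-29.4,-14.5,0],"hand":1},
  {"turn":[0,0,0],"translation":[-29.4,-14.5,0],"hand":1},
  {"turn":[0,0,0],"translation":[-29.4,-14.5,0],"hand":1},
  {"turn":[0,0,0],"translation":[-29.4,-14.5,0],"hand":1},
  {"turn":[0,0,0],"translation":[-29.4,-14.5,0],"hand":1},
  {"turn":[0,0,0],"translation":[-29.4,-14.5,0],"hand":1},
  {"turn":[0,0,0],"translation":[-29.4,-14.5,0],"hand":1},
  {"turn":[0,0,0],"translation":[-29.4,-14.5,0],"hand":1},
  {"turn":[0,0,0],"translation":[-29.4,-14.5,0],"hand":1},
  {"turn":[0,0,0],"translation":[-29.4,-14.5,0],"hand":1},
])

```text
time_s: 0.93
eef_pos: [389.8, 280.7, 249.8]
ee_rot: [-0.0, 0.142, 0.99, -0.0]
force: [0.2, 0.2, 0.4]
grip_width: 0.996
grip_force: 0.0
```

Call:
move_arm([
  {"turn":[0,0,0],"translation":[-29.4,-14.5,0],"hand":1},
  {"turn":[0,0,0],"translation":[-29.4,-14.5,0],"hand":1},
  {"turn":[0,0,0],"translation":[-29.4,-14.5,0],"hand":1},
  {"turn":[0,0,0],"translation":[-29.4,-14.5,0],"hand":1},
  {"turn":[0,0,0],"translation":[-29.4,-14.5,0],"hand":1},
  {"turn":[0,0,0],"translation":[-29.4,-14.5,0],"hand":1},
  {"turn":[0,0,0],"translation":[0,0,0],"hand":1},
  {"turn":[0,0,0],"translation":[0,0,0],"hand":1},
])

```text
time_s: 1.6
eef_pos: [534.3, 148.0, 249.2]
ee_rot: [-0.001, 0.143, 0.99, -0.0]
force: [-0.8, 0.5, 0.6]
grip_width: 1.0
grip_force: 0.0
```

```bash
cat >> h.py <<'E'
from scipy.spatial.transform import Rotation as Ro
def wrist():
    s=sense();c=capture("wrist");q=s["ee_rot"]
    T=np.eye(4);T[:3,:3]=Ro.from_quat([q[1],q[2],q[3],q[0]]).as_matrix();T[:3,3]=s["eef_pos"]
    M=np.linalg.inv(T@np.array(c["T_tool_cam"]));c["R"]=M[:3,:3];c["t"]=M[:3,3];return s,c
E
python3 - <<'E'
from h import *
import pickle
s,c=wrist();pickle.dump((s,c),open("w1.pkl","wb"))
print(s["eef_pos"],s["ee_rot"],s["force"],s["time_s"]);print(c["T_tool_cam"],f(c));cv2.imwrite("pics/w1.png",c["image"])
E
```

```text
[534.29580366 147.9578269  249.16810387] [-7.41388823e-04  1.43026756e-01  9.89718538e-01 -1.13005191e-04] [-0.845985    0.50157439  0.62897204] 1.6
[[-2.26068849e-03 -9.62401073e-01 -2.71623018e-01  6.84519002e+01]
 [ 9.99997250e-01 -2.00626388e-03 -1.21437337e-03  5.51338831e-01]
 [ 6.23766788e-04 -2.71625016e-01  9.62402962e-01 -1.24697027e+02]
 [ 0.00000000e+00  0.00000000e+00  0.00000000e+00  1.00000000e+00]] 369.85396735829613
```

View pics/w1.png

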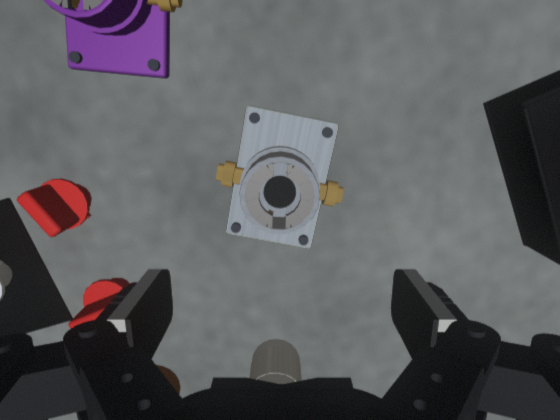

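The wrist view shows the grey head at (280,190), with dark/light slot openings at (279,222) and (279,165). The slots lie nearly along tool x, and the plate is skewed by about 0.2 rad. I'll measure this on a rectified crop.

```bash
python3 - <<'E'
from h import *
import pickle
s,c=pickle.load(open("w1.pkl","rb"))
# rectify plane z=80: 80x80mm at 6px/mm, centred 534.3,148; rows: +x up, cols: -y right
X0,Y0,S=534.3,148.0,7
pts=np.array([[X0+40,Y0+40,80],[X0+40,Y0-40,80],[X0-40,Y0-40,80],[X0-40,Y0+40,80]])
pc=pts@c["R"].T+c["t"];uv=(pc[:,:2]/pc[:,2:]*f(c)+[c["cx"],c["cy"]]).astype(np.float32)
H=cv2.getPerspectiveTransform(uv,np.float32([[0,0],[560,0],[560,560],[0,560]]))
r=cv2.warpPerspective(c["image"],H,(560,560),flags=cv2.INTER_CUBIC)
g=cv2.GaussianBlur(cv2.cvtColor(r,cv2.COLOR_BGR2GRAY),(9,9),0)
cs=cv2.HoughCircles(g,cv2.HOUGH_GRADIENT,1.5,20,param1=60,param2=25,minRadius=85,maxRadius=245)
for q in cs[0][:6]:print(X0-(q[1]-280)/S,Y0-(q[0]-280)/S,q[2]/S)
cv2.imwrite("pics/rect.png",r)
# z_map heights around
z=c["z_map"];v,u=np.mgrid[0:420,0:560]
W=(np.stack([(u-c["cx"])/f(c)*z,(v-c["cy"])/f(c)*z,z],-1)-c["t"])@c["R"]
w=W[130:260,210:350].reshape(-1,3);k=(abs(w[:,2]-80)<5);p=w[k]
p=p[np.hypot(p[:,0]-534,p[:,1]-148)<40]
print(len(p),p[:,2].mean(),cv2.minEnclosingCircle(p[:,:2].astype(np.float32)))
E
```

```text
532.4071 146.96428 13.385714
529.6214 147.82143 29.692858
535.8357 145.67857 17.52143
526.8357 148.46428 27.25
528.3357 142.46428 24.185715
523.6214 151.03572 23.135714
3305 80.39966695767068 ((536.1968994140625, 145.44247436523438), 32.838531494140625)
```

View pics/rect.png

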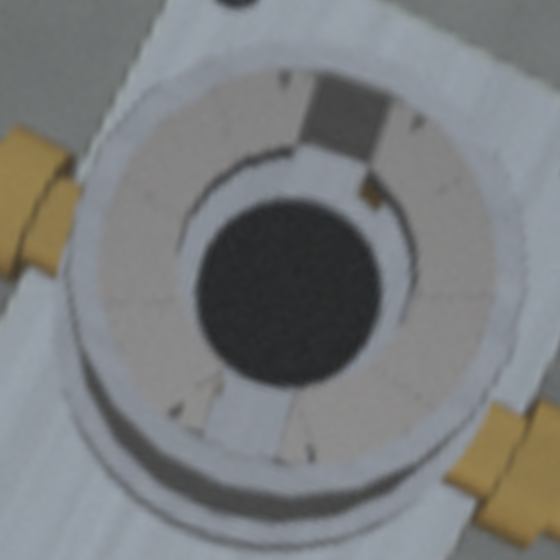

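The rectified view (7 px/mm) shows the collar centre at about (297,267), so world (536.2,145.5). The slot middles are at (345,119) and (248,413), which puts the slot line at about −0.29 rad. Next I go above the insert.

Call:
move_arm([
  {"turn":[0,0,0],"translation":[-10.2,-30.2,0],"hand":1},
  {"turn":[0,0,0],"translation":[-10.2,-30.2,0],"hand":1},
  {"turn":[0,0,0],"translation":[-10.2,-30.2,0],"hand":1},
  {"turn":[0,0,0],"translation":[-10.2,-30.2,0],"hand":1},
  {"turn":[0,0,0],"translation":[-10.2,-30.2,0],"hand":1},
  {"turn":[0,0,0],"translation":[-10.2,-30.2,0],"hand":1},
  {"turn":[0,0,0],"translation":[-10.2,-30.2,0],"hand":1},
  {"turn":[0,0,0],"translation":[-10.2,-30.2,0],"hand":1},
  {"turn":[0,0,0],"translation":[-10.2,-30.2,0],"hand":1},
  {"turn":[0,0,0],"translation":[-10.2,-30.2,0],"hand":1},
])

```text
time_s: 2.48
eef_pos: [546.5, -169.6, 250.2]
ee_rot: [-0.0, 0.141, 0.99, 0.0]
force: [0.1, 0.2, 0.5]
grip_width: 0.998
grip_force: 0.0
```

Call:
move_arm([
  {"turn":[0,0,0.107],"translation":[0,0,0],"hand":1},
  {"turn":[0,0,0.107],"translation":[0,0,0],"hand":1},
  {"turn":[0,0,0.107],"translation":[0,0,0],"hand":1},
  {"turn":[0,0,0.107],"translation":[0,0,0],"hand":1},
  {"turn":[0,0,0.107],"translation":[0,0,0],"hand":1},
  {"turn":[0,0,0],"translation":[0,0,0],"hand":1},
  {"turn":[0,0,0],"translation":[0,0,0],"hand":1},
])

```text
time_s: 3.07
eef_pos: [546.8, -168.5, 250.1]
ee_rot: [-0.0, 0.397, 0.918, 0.0]
force: [0.1, 0.5, 1.3]
grip_width: 1.002
grip_force: 0.0
```

```bash
python3 - <<'E'
from h import *
import pickle
s,c=wrist();pickle.dump((s,c),open("w2.pkl","wb"))
X0,Y0,Z0=s["eef_pos"];print(s["eef_pos"],s["ee_rot"],s["force"],s["time_s"])
z=c["z_map"];v,u=np.mgrid[0:420,0:560]
W=(np.stack([(u-c["cx"])/f(c)*z,(v-c["cy"])/f(c)*z,z],-1)-c["t"])@c["R"]
br=(c["image"].min(2)>110)&(np.hypot(W[...,0]-547,W[...,1]+171)<40)
for n,lo,hi in(("bar",69,80),("flange",32,42)):
    p=W[br&(W[...,2]>lo)&(W[...,2]<hi)]
    print(n,len(p),p.mean(0),cv2.minAreaRect(p[:,:2].astype(np.float32)),cv2.minEnclosingCircle(p[:,:2].astype(np.float32)))
q=s["ee_rot"];R=Ro.from_quat([q[1],q[2],q[3],q[0]]).as_matrix();print("yawx",np.arctan2(R[1,0],R[0,0]))
cv2.imwrite("pics/w2.png",c["image"])
E
```

```text
[ 546.77324741 -168.46052935  250.10508114] [-3.95969051e-05  3.96514646e-01  9.18028393e-01  5.57951359e-05] [0.0924203  0.5035257  1.32283605] 3.0667
bar 817 [ 548.1072157  -174.6175064    72.43273575] ((548.3026123046875, -175.07606506347656), (13.770237922668457, 43.563873291015625), 42.926334381103516) ((548.8201293945312, -174.58152770996094), 22.0404109954834)
flange 1401 [ 547.54414353 -173.67348147   37.82847962] ((548.3870239257812, -174.42636108398438), (48.52324295043945, 47.7922248840332), 42.50862121582031) ((548.7000122070312, -175.16213989257812), 24.854747772216797)
yawx 2.326158347075868
```

View pics/w2.png

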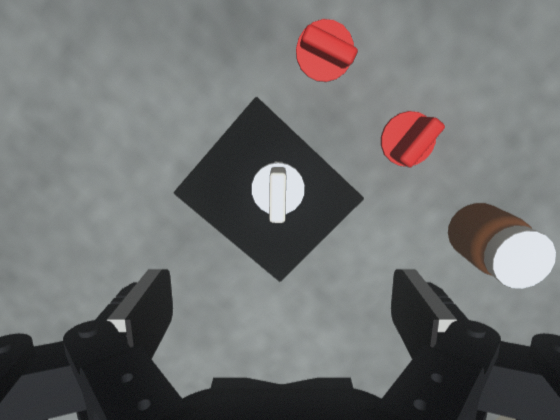

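The wrist view shows the bar at (278,190), aligned with the tool and clear of the red look-alike at (409,138). I descend and grasp.

Call:
move_arm([
  {"turn":[0,0,0],"translation":[-4,-2.5,16],"hand":0.7},
  {"turn":[0,0,0],"translation":[0,0,25],"hand":0.7},
  {"turn":[0,0,0],"translation":[0,0,25],"hand":0.7},
  {"turn":[0,0,0],"translation":[0,0,25],"hand":0.7},
  {"turn":[0,0,0],"translation":[0,0,25],"hand":0.7},
  {"turn":[0,0,0],"translation":[0,0,25],"hand":0.7},
  {"turn":[0,0,0],"translation":[0,0,20],"hand":0.7},
  {"turn":[0,0,0],"translation":[0,0,15],"hand":0.7},
  {"turn":[0,0,0],"translation":[0,0,10],"hand":0.7},
  {"turn":[0,0,0],"translation":[0,0,4.5],"hand":0.6},
], grip_force=50)

```text
time_s: 3.95
eef_pos: [547.3, -173.6, 58.3]
ee_rot: [-0.001, 0.398, 0.918, 0.0]
force: [-0.3, -1.0, -0.9]
grip_width: 0.6
grip_force: 0.0
```

Call:
move_arm([
  {"turn":[0,0,0],"translation":[0,0,0],"hand":0.5},
  {"turn":[0,0,0],"translation":[0,0,0],"hand":0.4},
  {"turn":[0,0,0],"translation":[0,0,0],"hand":0.3},
  {"turn":[0,0,0],"translation":[0,0,0],"hand":0.25},
  {"turn":[0,0,0],"translation":[0,0,0],"hand":0.2},
  {"turn":[0,0,0],"translation":[0,0,0],"hand":0.1},
  {"turn":[0,0,0],"translation":[0,0,0],"hand":0},
  {"turn":[0,0,0],"translation":[0,0,0],"hand":0},
  {"turn":[0,0,0],"translation":[0,0,0],"hand":0},
  {"turn":[0,0,0],"translation":[0,0,0],"hand":0},
], grip_force=50)

```text
time_s: 4.78
eef_pos: [548.0, -174.2, 60.1]
ee_rot: [0.001, 0.398, 0.917, -0.0]
force: [-0.5, 0.6, 5.5]
grip_width: 0.159
grip_force: 49.5
```

```bash
python3 - <<'E'
from h import *
s=sense();print({k:np.round(v,3) for k,v in s.items()})
E
```

```text
{'time_s': np.float64(4.783), 'joints': array([-0.511,  0.631,  1.548,  0.   ,  0.962, -1.263]), 'dq': array([ 0.002, -0.   , -0.   ,  0.002, -0.001,  0.001]), 'tau': array([-1.7200e-01, -4.7002e+01, -1.9644e+01, -5.4000e-02, -2.3700e-01,
        4.0000e-03]), 'eef_pos': array([ 548.033, -174.236,   60.13 ]), 'ee_rot': array([ 0.001,  0.398,  0.917, -0.   ]), 'force': array([-0.542,  0.62 ,  5.523]), 'wrist_torque': array([0.151, 0.093, 0.02 ]), 'grip_force': np.float64(49.483), 'grip_width': np.float64(0.159)}
```

Call:
move_arm([
  {"turn":[0,0,0],"translation":[0,0,-8],"hand":0},
  {"turn":[0,0,0],"translation":[0,0,-18],"hand":0},
  {"turn":[0,0,0],"translation":[0,0,-22],"hand":0},
  {"turn":[0,0,0],"translation":[0,0,-22],"hand":0},
  {"turn":[0,0,0],"translation":[0,0,-22],"hand":0},
  {"turn":[0,0,0],"translation":[0,0,-18],"hand":0},
  {"turn":[0,0,0],"translation":[0,0,-10],"hand":0},
  {"turn":[0,0,0],"translation":[0,0,0],"hand":0},
  {"turn":[0,0,0],"translation":[0,0,0],"hand":0},
])

```text
time_s: 5.53
eef_pos: [547.5, -174.0, 179.0]
ee_rot: [-0.0, 0.399, 0.917, 0.0]
force: [0.2, 1.1, -1.3]
grip_width: 0.159
grip_force: 48.8
```

```bash
python3 - <<'E'
from h import *
import pickle
s,c=wrist();pickle.dump((s,c),open("w3.pkl","wb"))
print({k:np.round(s[k],3) for k in("eef_pos","ee_rot","force","wrist_torque","grip_width","time_s")})
z=c["z_map"];v,u=np.mgrid[0:420,0:560]
T=np.array(c["T_tool_cam"])
P=np.stack([(u-c["cx"])/f(c)*z,(v-c["cy"])/f(c)*z,z],-1)@T[:3,:3].T+T[:3,3]
m=(c["image"].min(2)>110)&(z>0)&(abs(P[...,0])<45)&(abs(P[...,1])<40)
for lo in range(-20,60,5):
    k=m&(P[...,2]>=lo)&(P[...,2]<lo+5);p=P[k]
    if len(p)>10:
        print(lo,len(p),p.min(0).round(1),p.max(0).round(1),v[k].min(),v[k].max())
ys,xs=np.where(m);print(ys.min(),ys.max(),xs.min(),xs.max())
cv2.imwrite("pics/w3.png",c["image"])
E
```

```text
{'eef_pos': array([ 547.508, -173.98 ,  179.002]), 'ee_rot': array([-0.   ,  0.399,  0.917,  0.   ]), 'force': array([ 0.172,  1.062, -1.266]), 'wrist_torque': array([0.001, 0.028, 0.004]), 'grip_width': np.float64(0.159), 'time_s': np.float64(5.533)}
-20 182 [-11.7 -11.7 -20. ] [ 11.4  12.5 -17.6] 295 355
-15 4246 [-22.5  -6.4 -14.5] [ 21.5   7.4 -10. ] 254 367
-10 263 [-20.6  -6.5 -10. ] [21.6  7.5 -5. ] 249 360
-5 193 [ 6.7 -6.5 -4.9] [21.4 20.6 -0. ] 243 280
0 180 [  6.7 -19.8   0. ] [21.3 20.6  5. ] 239 280
5 177 [  6.3 -19.7   5. ] [21.4 20.7 10. ] 235 274
10 170 [  6.4 -12.7  10. ] [21.3 18.7 14.9] 230 267
15 110 [ 10.3 -11.9  15. ] [21.3 12.5 19.9] 228 255
20 2714 [ -5.9 -24.3  20.6] [24.2 25.1 25. ] 216 282
25 42 [ 12.1 -16.5  25. ] [23.9 21.4 26.9] 216 242
35 85 [19.6 -3.4 36.2] [22.1  4.4 40. ] 211 216
40 26 [21.4 -3.  40.1] [22.1  4.  42.9] 210 211
137 376 127 436
```

View pics/w3.png

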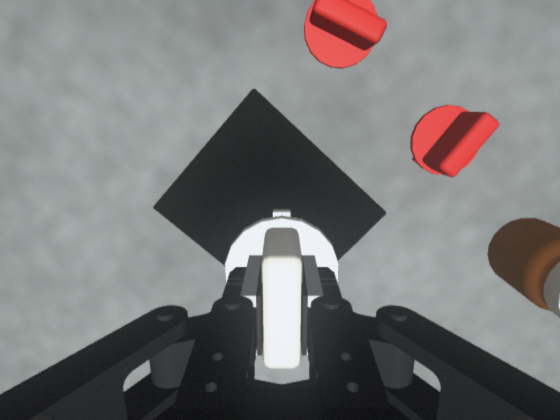

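The bar is centred in the grip to within 0.5 mm, the lug shows at (282,213), and the foot is about 55 mm below the TCP. I carry it to the head and turn to the slot yaw.

Call:
move_arm([
  {"turn":[0,0,0],"translation":[12,10.5,0],"hand":0},
  {"turn":[0,0,0],"translation":[25,21.6,0],"hand":0},
  {"turn":[0,0,0],"translation":[26,22.5,0],"hand":0},
  {"turn":[0,0,0],"translation":[28,24.2,0],"hand":0},
  {"turn":[0,0,0],"translation":[28,24.2,0],"hand":0},
  {"turn":[0,0,0],"translation":[28,24.2,0],"hand":0},
  {"turn":[0,0,0],"translation":[28,24.2,0],"hand":0},
  {"turn":[0,0,0],"translation":[28,24.2,0],"hand":0},
  {"turn":[0,0,0],"translation":[26,22.5,0],"hand":0},
  {"turn":[0,0,0],"translation":[12.4,10.9,0],"hand":0},
])

```text
time_s: 6.42
eef_pos: [534.2, 149.2, 178.3]
ee_rot: [-0.001, 0.397, 0.918, -0.0]
force: [0.2, -0.7, -1.3]
grip_width: 0.153
grip_force: 48.9
```

Call:
move_arm([
  {"turn":[0,0,-0.09],"translation":[0,0,0],"hand":0},
  {"turn":[0,0,-0.09],"translation":[0,0,0],"hand":0},
  {"turn":[0,0,-0.09],"translation":[0,0,0],"hand":0},
  {"turn":[0,0,-0.09],"translation":[0,0,0],"hand":0},
  {"turn":[0,0,-0.09],"translation":[0,0,0],"hand":0},
  {"turn":[0,0,-0.086],"translation":[0,0,0],"hand":0},
  {"turn":[0,0,0],"translation":[0,0,0],"hand":0},
  {"turn":[0,0,0],"translation":[0,0,0],"hand":0},
  {"turn":[0,0,0],"translation":[0,0,0],"hand":0},
])

```text
time_s: 7.17
eef_pos: [535.4, 145.3, 179.0]
ee_rot: [-0.001, 0.143, 0.99, -0.0]
force: [-0.5, 0.3, -1.1]
grip_width: 0.152
grip_force: 48.9
```

```bash
cat > st.py <<'E'
from h import *
s=sense();q=s["ee_rot"];R=Ro.from_quat([q[1],q[2],q[3],q[0]]).as_matrix()
e=np.array([535.6,145.2,s["eef_pos"][2]])-s["eef_pos"]
print(s["time_s"].__round__(2),"pos",s["eef_pos"].round(2),"yaw",np.arctan2(R[1,0],R[0,0]).round(4),"tilt",R[:,2].round(4),"F",s["force"].round(2),"M",s["wrist_torque"].round(3),"to-go tool",(R.T@e).round(2),"q6",s["joints"][5].round(3),"gf",s["grip_force"])
E
python3 st.py
```

```text
7.17 pos [535.41 145.28 178.96] yaw 2.8555 tilt [-0.001 -0.    -1.   ] F [-0.51  0.31 -1.09] M [ 0.013 -0.015 -0.024] to-go tool [-0.21 -0.02 -0.  ] q6 -1.231 gf 48.90138387680054
```

Call:
move_arm([
  {"turn":[0,0,0],"translation":[0,0,10],"hand":0},
  {"turn":[0,0,0],"translation":[0,0,14],"hand":0},
  {"turn":[0,0,0],"translation":[0,0,10],"hand":0},
  {"turn":[0,0,0],"translation":[0,0,5],"hand":0},
  {"turn":[0,0,0],"translation":[0,0,2],"hand":0},
  {"turn":[0,0,0],"translation":[0,0,2],"hand":0},
  {"turn":[0,0,0],"translation":[0,0,2],"hand":0},
  {"turn":[0,0,0],"translation":[0,0,2],"hand":0},
  {"turn":[0,0,0],"translation":[0,0,2],"hand":0},
  {"turn":[0,0,0],"translation":[0,0,0],"hand":0},
])

```text
time_s: 8.0
eef_pos: [535.7, 145.0, 130.3]
ee_rot: [-0.0, 0.141, 0.99, -0.0]
force: [-0.1, -0.6, -2.2]
grip_width: 0.153
grip_force: 48.9
```

```bash
python3 st.py
```

```text
8.0 pos [535.7  144.97 130.29] yaw 2.8577 tilt [-2.e-04 -0.e+00 -1.e+00] F [-0.1  -0.65 -2.18] M [ 0.    -0.039  0.002] to-go tool [0.16 0.19 0.  ] q6 -1.234 gf 48.904234170913696
```

Call:
move_arm([
  {"turn":[0,0,0],"translation":[0,0,1],"hand":0},
  {"turn":[0,0,0],"translation":[0,0,1],"hand":0},
  {"turn":[0,0,0],"translation":[0,0,1],"hand":0},
  {"turn":[0,0,0],"translation":[0,0,1],"hand":0},
  {"turn":[0,0,0],"translation":[0,0,0],"hand":0},
  {"turn":[0,0,0],"translation":[0,0,0],"hand":0},
])

```text
time_s: 8.5
eef_pos: [535.8, 145.0, 126.5]
ee_rot: [-0.0, 0.141, 0.99, -0.0]
force: [0.7, 0.3, -0.6]
grip_width: 0.158
grip_force: 48.9
```

Call:
move_arm([
  {"turn":[0,0,0],"translation":[0,0,1],"hand":0},
  {"turn":[0,0,0],"translation":[0,0,1],"hand":0},
  {"turn":[0,0,0],"translation":[0,0,1],"hand":0},
  {"turn":[0,0,0],"translation":[0,0,1],"hand":0},
  {"turn":[0,0,0],"translation":[0,0,0],"hand":0},
  {"turn":[0,0,0],"translation":[0,0,0],"hand":0},
])

```text
time_s: 9.0
eef_pos: [535.8, 145.0, 122.4]
ee_rot: [-0.0, 0.141, 0.99, -0.0]
force: [-0.0, 0.1, -1.6]
grip_width: 0.16
grip_force: 48.9
```

```bash
python3 st.py
```

```text
9.0 pos [535.75 144.98 122.43] yaw 2.8578 tilt [-1.e-04 -0.e+00 -1.e+00] F [-0.02  0.08 -1.59] M [ 0.007  0.057 -0.008] to-go tool [0.21 0.17 0.  ] q6 -1.234 gf 48.904069662094116
```

No contact yet. I continue with a light hand.

Call:
move_arm([
  {"turn":[0,0,0],"translation":[0,0,1],"hand":0},
  {"turn":[0,0,0],"translation":[0,0,1],"hand":0},
  {"turn":[0,0,0],"translation":[0,0,0],"hand":0},
  {"turn":[0,0,0],"translation":[0,0,0],"hand":0},
])

```text
time_s: 9.33
eef_pos: [535.8, 145.0, 120.4]
ee_rot: [-0.0, 0.141, 0.99, -0.0]
force: [0.2, 0.4, -1.0]
grip_width: 0.155
grip_force: 48.9
```

Call:
move_arm([
  {"turn":[0,0,0],"translation":[0,0,1],"hand":0},
  {"turn":[0,0,0],"translation":[0,0,1],"hand":0},
  {"turn":[0,0,0],"translation":[0,0,0],"hand":0},
  {"turn":[0,0,0],"translation":[0,0,0],"hand":0},
])

```text
time_s: 9.67
eef_pos: [535.9, 145.0, 118.8]
ee_rot: [0.0, 0.141, 0.99, 0.0]
force: [-1.1, -0.5, 2.8]
grip_width: 0.156
grip_force: 49.5
```

```bash
python3 st.py
```

```text
9.67 pos [535.91 145.   118.82] yaw 2.8578 tilt [ 5.e-04  0.e+00 -1.e+00] F [-1.06 -0.49  2.83] M [-0.051  0.284 -0.02 ] to-go tool [ 0.35  0.1  -0.  ] q6 -1.234 gf 49.49302911758423
```

Call:
move_arm([
  {"turn":[0,0,0],"translation":[0,0,1],"hand":0},
  {"turn":[0,0,0],"translation":[0,0,1],"hand":0},
  {"turn":[0,0,0],"translation":[0,0,1],"hand":0},
  {"turn":[0,0,0],"translation":[0,0,0],"hand":0},
  {"turn":[0,0,0],"translation":[0,0,0],"hand":0},
])

```text
time_s: 10.08
eef_pos: [536.0, 145.0, 115.7]
ee_rot: [0.0, 0.141, 0.99, 0.0]
force: [-0.8, -0.8, 5.3]
grip_width: 0.152
grip_force: 49.9
```

```bash
python3 st.py
```

```text
10.08 pos [535.96 145.02 115.75] yaw 2.8578 tilt [ 6.e-04  0.e+00 -1.e+00] F [-0.85 -0.78  5.33] M [-0.024  0.289 -0.033] to-go tool [ 0.4   0.07 -0.  ] q6 -1.234 gf 49.887487292289734
```

The force grows at about 0.8 N/mm, so this is the sprung seat and the lugs are in the slots. I push about 6 mm more.

Call:
move_arm([
  {"turn":[0,0,0],"translation":[0,0,1],"hand":0},
  {"turn":[0,0,0],"translation":[0,0,1],"hand":0},
  {"turn":[0,0,0],"translation":[0,0,1],"hand":0},
  {"turn":[0,0,0],"translation":[0,0,0],"hand":0},
])

```text
time_s: 10.42
eef_pos: [536.0, 145.0, 112.9]
ee_rot: [0.0, 0.141, 0.99, 0.0]
force: [-2.0, -0.2, 7.7]
grip_width: 0.157
grip_force: 50.2
```

Call:
move_arm([
  {"turn":[0,0,0],"translation":[0,0,1],"hand":0},
  {"turn":[0,0,0],"translation":[0,0,1],"hand":0},
  {"turn":[0,0,0],"translation":[0,0,1],"hand":0},
  {"turn":[0,0,0],"translation":[0,0,0.5],"hand":0},
  {"turn":[0,0,0],"translation":[0,0,0],"hand":0},
  {"turn":[0,0,0],"translation":[0,0,0],"hand":0},
])

```text
time_s: 10.92
eef_pos: [536.0, 145.0, 109.8]
ee_rot: [0.0, 0.141, 0.99, 0.0]
force: [-2.8, -0.2, 10.8]
grip_width: 0.16
grip_force: 50.6
```

```bash
python3 st.py
```

```text
10.92 pos [536.03 145.   109.77] yaw 2.8578 tilt [ 9.e-04 -0.e+00 -1.e+00] F [-2.81 -0.21 10.76] M [-0.132  0.643  0.002] to-go tool [ 0.47  0.07 -0.  ] q6 -1.234 gf 50.617859959602356
```

Call:
move_arm([
  {"turn":[0,0,0.05],"translation":[0,0,0],"hand":0},
  {"turn":[0,0,0.05],"translation":[0,0,0],"hand":0},
  {"turn":[0,0,0.05],"translation":[0,0,0],"hand":0},
  {"turn":[0,0,0.05],"translation":[0,0,0],"hand":0},
  {"turn":[0,0,0],"translation":[0,0,0],"hand":0},
])

```text
time_s: 11.33
eef_pos: [536.5, 145.2, 110.0]
ee_rot: [0.001, 0.241, 0.971, 0.0]
force: [-1.7, 1.0, 10.7]
grip_width: 0.153
grip_force: 50.6
```

```bash
python3 st.py
```

```text
11.33 pos [536.46 145.16 109.98] yaw 2.6552 tilt [ 2.4e-03  3.0e-04 -1.0e+00] F [-1.75  1.03 10.69] M [ 0.101  0.283 -0.02 ] to-go tool [ 0.78 -0.37 -0.  ] q6 -1.031 gf 50.600327253341675
```

Call:
move_arm([
  {"turn":[0,0,0.05],"translation":[0,0,0],"hand":0},
  {"turn":[0,0,0.05],"translation":[0,0,0],"hand":0},
  {"turn":[0,0,0.05],"translation":[0,0,0],"hand":0},
  {"turn":[0,0,0.05],"translation":[0,0,0],"hand":0},
  {"turn":[0,0,0.05],"translation":[0,0,0],"hand":0},
  {"turn":[0,0,0.05],"translation":[0,0,0],"hand":0},
  {"turn":[0,0,0],"translation":[0,0,0],"hand":0},
])

```text
time_s: 11.92
eef_pos: [536.4, 145.1, 110.0]
ee_rot: [0.001, 0.383, 0.924, 0.0]
force: [-0.5, -0.3, 10.3]
grip_width: 0.154
grip_force: 50.6
```

```bash
python3 st.py
```

```text
11.92 pos [536.41 145.09 109.98] yaw 2.3553 tilt [ 2.2e-03  2.0e-04 -1.0e+00] F [-0.53 -0.25 10.26] M [ 0.017  0.32  -0.008] to-go tool [ 0.65 -0.5  -0.  ] q6 -0.731 gf 50.63024461269379
```

Call:
move_arm([
  {"turn":[0,0,0.03],"translation":[0,0,0],"hand":0},
  {"turn":[0,0,0.03],"translation":[0,0,0],"hand":0},
  {"turn":[0,0,0.03],"translation":[0,0,0],"hand":0},
  {"turn":[0,0,0.03],"translation":[0,0,0],"hand":0},
  {"turn":[0,0,0.03],"translation":[0,0,0],"hand":0},
  {"turn":[0,0,0],"translation":[0,0,0],"hand":0},
])

```text
time_s: 12.42
eef_pos: [536.4, 145.1, 110.0]
ee_rot: [0.001, 0.451, 0.893, 0.001]
force: [-2.6, 0.5, 10.0]
grip_width: 0.152
grip_force: 50.6
```

```bash
python3 st.py
```

```text
12.42 pos [536.36 145.08 109.98] yaw 2.2065 tilt [ 2.1e-03  1.0e-04 -1.0e+00] F [-2.56  0.52  9.98] M [-0.055  0.322 -0.01 ] to-go tool [ 0.55 -0.54 -0.  ] q6 -0.582 gf 50.642359256744385
```

Call:
move_arm([
  {"turn":[0,0,0.02],"translation":[0,0,0],"hand":0},
  {"turn":[0,0,0.02],"translation":[0,0,0],"hand":0},
  {"turn":[0,0,0],"translation":[0,0,0],"hand":0},
])

```text
time_s: 12.67
eef_pos: [536.4, 145.0, 110.0]
ee_rot: [0.001, 0.468, 0.884, 0.0]
force: [-2.1, -0.0, 10.5]
grip_width: 0.151
grip_force: 50.6
```

```bash
python3 st.py
```

```text
12.67 pos [536.37 145.05 109.95] yaw 2.167 tilt [ 0.002  0.    -1.   ] F [-2.05 -0.04 10.47] M [0.024 0.352 0.074] to-go tool [ 0.56 -0.55 -0.  ] q6 -0.543 gf 50.63995599746704
```

Call:
move_arm([
  {"turn":[0,0,0.02],"translation":[0,0,0],"hand":0},
  {"turn":[0,0,0.02],"translation":[0,0,0],"hand":0},
  {"turn":[0,0,0],"translation":[0,0,0],"hand":0},
])

```text
time_s: 12.92
eef_pos: [536.3, 145.0, 109.9]
ee_rot: [0.001, 0.486, 0.874, 0.0]
force: [-2.5, 0.2, 9.7]
grip_width: 0.156
grip_force: 50.6
```

```bash
python3 st.py
```

```text
12.92 pos [536.34 145.01 109.95] yaw 2.127 tilt [ 0.0019 -0.     -1.    ] F [-2.47  0.21  9.73] M [-0.072  0.415  0.005] to-go tool [ 0.55 -0.53 -0.  ] q6 -0.503 gf 50.64148128032684
```

Call:
move_arm([
  {"turn":[0,0,0.02],"translation":[0,0,0],"hand":0},
  {"turn":[0,0,0],"translation":[0,0,0],"hand":0},
])

```text
time_s: 13.08
eef_pos: [536.3, 145.0, 110.0]
ee_rot: [0.001, 0.495, 0.869, 0.0]
force: [-1.8, -0.1, 11.0]
grip_width: 0.155
grip_force: 50.6
```

```bash
python3 st.py
```

```text
13.08 pos [536.35 144.99 109.96] yaw 2.1071 tilt [ 2.e-03 -1.e-04 -1.e+00] F [-1.76 -0.11 11.02] M [-0.097  0.373  0.07 ] to-go tool [ 0.56 -0.53 -0.  ] q6 -0.483 gf 50.64129889011383
```

Call:
move_arm([
  {"turn":[0,0,0.02],"translation":[0,0,0],"hand":0},
  {"turn":[0,0,0.01],"translation":[0,0,0],"hand":0},
  {"turn":[0,0,0],"translation":[0,0,0],"hand":0},
])

```text
time_s: 13.33
eef_pos: [536.3, 145.0, 109.9]
ee_rot: [0.001, 0.507, 0.862, 0.0]
force: [-1.5, 0.1, 10.7]
grip_width: 0.158
grip_force: 50.7
```

```bash
python3 st.py
```

```text
13.33 pos [536.3  144.96 109.95] yaw 2.0777 tilt [ 1.8e-03 -2.0e-04 -1.0e+00] F [-1.53  0.12 10.65] M [-0.127  0.415  0.177] to-go tool [ 0.55 -0.5  -0.  ] q6 -0.454 gf 50.67230522632599
```

Call:
move_arm([
  {"turn":[0,0,0.02],"translation":[0,0,0],"hand":0},
  {"turn":[0,0,0],"translation":[0,0,0],"hand":0},
])

```text
time_s: 13.5
eef_pos: [536.3, 144.9, 109.9]
ee_rot: [0.001, 0.516, 0.857, 0.0]
force: [-2.2, -1.7, 10.7]
grip_width: 0.155
grip_force: 50.8
```

```bash
python3 st.py
```

```text
13.5 pos [536.26 144.94 109.93] yaw 2.058 tilt [ 1.7e-03 -4.0e-04 -1.0e+00] F [-2.23 -1.66 10.67] M [-0.183  0.43   0.482] to-go tool [ 0.54 -0.46 -0.  ] q6 -0.434 gf 50.754114389419556
```

The torque rises clearly (0.48 N m), so the stop is reached. I hold, ease up to the collar's underside, and let go.

Call:
move_arm([
  {"turn":[0,0,0],"translation":[0,0,0],"hand":0},
  {"turn":[0,0,0],"translation":[0,0,0],"hand":0},
  {"turn":[0,0,0],"translation":[0,0,0],"hand":0},
  {"turn":[0,0,0],"translation":[0,0,-1],"hand":0},
  {"turn":[0,0,0],"translation":[0,0,-1],"hand":0},
  {"turn":[0,0,-0.01],"translation":[0,0,-0.5],"hand":0},
  {"turn":[0,0,0],"translation":[0,0,0],"hand":0},
  {"turn":[0,0,0],"translation":[0,0,0],"hand":0},
])

```text
time_s: 14.17
eef_pos: [536.1, 145.0, 111.8]
ee_rot: [0.0, 0.511, 0.859, 0.0]
force: [1.5, -0.6, 4.8]
grip_width: 0.152
grip_force: 49.8
```

```bash
python3 st.py
```

```text
14.17 pos [536.14 144.95 111.81] yaw 2.0679 tilt [ 0.001 -0.    -1.   ] F [ 1.52 -0.59  4.81] M [-0.11  -0.27   0.275] to-go tool [ 0.48 -0.36 -0.  ] q6 -0.444 gf 49.84707176685333
```

Call:
move_arm([
  {"turn":[0,0,0],"translation":[0,0,0],"hand":0.2},
  {"turn":[0,0,0],"translation":[0,0,0],"hand":0.25},
  {"turn":[0,0,0],"translation":[0,0,0],"hand":0.35},
  {"turn":[0,0,0],"translation":[0,0,0],"hand":0.45},
  {"turn":[0,0,0],"translation":[0,0,0],"hand":0.5},
  {"turn":[0,0,0],"translation":[0,0,-10],"hand":0.5},
  {"turn":[0,0,0],"translation":[0,0,-25],"hand":0.5},
  {"turn":[0,0,0],"translation":[0,0,-35],"hand":0.5},
  {"turn":[0,0,0],"translation":[0,0,-35],"hand":0.5},
  {"turn":[0,0,0],"translation":[0,0,-35],"hand":0.5},
])

```text
time_s: 15.0
eef_pos: [535.4, 145.0, 254.0]
ee_rot: [0.0, 0.511, 0.859, 0.0]
force: [-0.5, -0.5, -0.4]
grip_width: 0.499
grip_force: 0.0
```

Call:
move_arm([
  {"turn":[0,0,0],"translation":[0,0,0],"hand":0.5},
  {"turn":[0,0,0],"translation":[0,0,0],"hand":0.5},
  {"turn":[0,0,0],"translation":[0,0,0],"hand":0.5},
])

```text
time_s: 15.25
eef_pos: [535.4, 145.0, 251.2]
ee_rot: [-0.0, 0.511, 0.859, -0.0]
force: [0.3, 0.1, -0.6]
grip_width: 0.5
grip_force: 0.0
```

```bash
python3 st.py; python3 - <<'E'
from h import *
s,c=wrist();cv2.imwrite("pics/w4.png",c["image"])
z=c["z_map"];v,u=np.mgrid[0:420,0:560]
W=(np.stack([(u-c["cx"])/f(c)*z,(v-c["cy"])/f(c)*z,z],-1)-c["t"])@c["R"]
m=(z>0)&(np.hypot(W[...,0]-536,W[...,1]-145)<30)
p=W[m&(W[...,2]>100)&(W[...,2]<140)];r=cv2.minAreaRect(p[p[:,2]>120][:,:2].astype(np.float32) if (p[:,2]>120).sum()>50 else p[:,:2].astype(np.float32))
print(len(p),np.median(p[:,2]),p.mean(0),r)
E
```

```text
15.25 pos [535.42 144.97 251.16] yaw 2.0678 tilt [-8.e-04 -1.e-04 -1.e+00] F [ 0.25  0.08 -0.58] M [-0.002 -0.002 -0.01 ] to-go tool [ 0.12  0.27 -0.  ] q6 -0.444 gf 0.0
1279 125.61768072317592 [535.7836205  146.42344834 124.41809855] ((537.0322265625, 144.09783935546875), (13.749611854553223, 44.033935546875), 28.497289657592773)
```

View pics/w4.png

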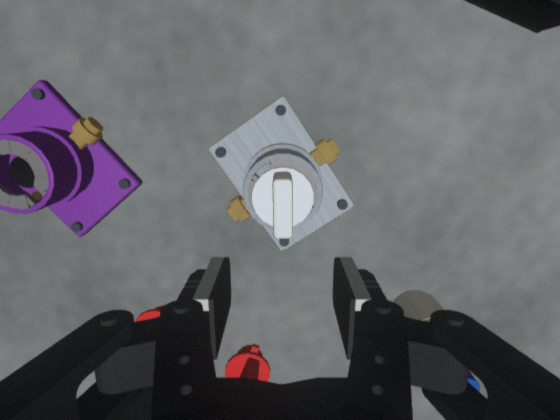

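The picture shows the insert seated upright in the grey head with its bar at (283,205). Its top is at z≈125.6 mm, which matches the locked height of 125 mm, and its yaw is unchanged at the stop. The gripper is clear.

```bash
python3 -c "
from rig import finish_job;print(finish_job())"
```

```text
the job is handed in; nothing more can be done
None
```

I fitted the insert into the grey filter head, twisted it clockwise until the stop was felt, released it, and handed the job in at about 15 s. The last check showed its top at about the locked height; no verdict came back.

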